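# Free the jammed wooden tumbler

## Robot

A 6-joint arm with a two-finger parallel gripper is mounted at the origin on the work surface. World frame = base frame: x ahead of the robot, y to its left, z up, the work surface at z = 0. Lengths are in mm, angles in rad, forces in N, time in s.
With the tool pointing down it reaches from about 275 to 1000 mm from the base axis. Payload 8.4 kg.
Tool frame: the origin (TCP) lies between the finger pads; the fingertips stand 22 mm ahead of it and the grasp point (between the pads) lies 3 mm ahead of it (r.nose_length is the z of the fingertips in the tool frame, in mm); z points along the fingers, y is the line along which they close (so a half turn about z gives the same grasp; the last joint's range is limited). The gripper opens to 85 mm and grips with 20 to 120 N. Pads are 22 mm wide; open, the fingers measure 114 mm over their backs; the gripper's body (76 mm by 85 mm) begins 54 mm behind the grasp point. The pads swing forward as they close: fully open they stand 13 mm farther back than shut.
Start: joints at [1.164, 0.353, 1.633, -0, 1.155, -0.002], TCP at [246.146, 574.491, 253.281] pointing down, gripper open.
Joint ranges: [-2.63, 2.63], [-0.92, 2.1], [0.06, 2.66], [-1.3, 4.44], [0, 2.69], [-3.02, 3.02]. Speed limits (rad/s): [2.22, 2.22, 2.79, 3.14, 3.14, 3.14].

## Interface

Orientations are given as [roll, pitch, yaw] about the fixed x, y, z axes, in that order (R = Rz(yaw) Ry(pitch) Rx(roll)).
In Python, from rig import r, camrig, status, sign_off gives the robot as it stands (r), with the cameras (camrig), the job as plain functions and the readings (status).
- The arm moves only by the shell command python3 steer.py 'ROWS' [FORCE]. ROWS is rows parted by semicolons, their numbers by spaces, 1 to 5 of them, each of 7 numbers: a rotation vector rx, ry, rz in rad, then dx, dy, dz in mm, then the opening from 0.0 (shut) to 1.0 (fully open); each row shifts and turns the commanded pose from where the row before left it, along the tool's axes as they then stand; what a row does not reach is not made up. A row lasts 1/12 s, in which the tool goes at most 41.7 mm and 0.125 rad, less where a joint would pass 70% of its speed; a pose out of reach is approached as far as the arm can. The fingers move at their own pace and stop on an object; FORCE is the grip in N (left out, the last holds). Time passes only in rows, so rows that do not move let the fingers close. It prints the time, the measured TCP pose, the force, the opening and the grip force at its end.
- status.sense(): the state, without advancing time (a new reading comes with each control period).
- camrig.grab_frame(name): name is "scene" or "top" or "wrist"; returns the picture (384x512x3 uint8, red, green, blue); there is no depth.
- camrig.camera_params(name): a dict with "fx", "fy", "cx", "cy" (pixels), "dist_coeffs" ([k1, k2, p1, p2, k3] as OpenCV has them; the pictures are not rectified), "rvec" (rotation vector, rad) and "tvec" (3), from world to camera coordinates, as OpenCV has them. Camera axes: x right, y down, z forward; pixel columns grow to the right and rows downward; lengths in mm; the calibration is good to about 2 mm. A picture is of the moment at which its call begins: read the wrist's pose just before it. camera_params takes no time and is no camera call; for the wrist camera it gives the pose at the moment of the call.
- sign_off(): hands the job in; it is judged then, once.
The state is a dict: "clock": time; "qpos": joint angles; "qvel": joint speeds; "joint_efforts": joint torques, N m; "eef_pos": TCP position; "tcp_rot": TCP orientation; "contact_force": force on the tool from outside, world axes, zero at the start; "wrist_torque": the same for the moment, N m; "opening": opening from 0.0 (shut) to 1.0 (fully open); "grasp_force": force on a finger pad.
Only numpy, scipy, OpenCV 4.12 (cv2) and the standard library are available. Lean on these libraries where they do the work, as an engineer would, in place of code of your own. Each camera call takes 0.05 s, during which the arm holds its last target. There are 200 camera calls.

## Task

The turned wooden tumbler is jammed in its wooden holder. Take the holder by its upright handle, slide it nose first under the bench cleats until it is home against the stop, and let go of it; then take the tumbler by the wall of its rim, one finger inside, break it loose with a twist of about thirty degrees while it is still in its socket, and pull it up and out. Leave the holder in the cleats, stand the tumbler upright with its whole foot on the round cork mat without dropping it, and leave the other things on the bench where they are.

Things in the scene. Friction and masses are not known exactly. Their poses are not given: they have to be found in the camera images.
- holder: Loose wooden holder, 0.65 kg. Flat plywood plate 200 long (x) x 140 wide (y) x 16 mm thick, with a round socket (axis at x = +40 mm) and an upright handle (centre at x = -65 mm). Origin at the centre of the plate's underside; x towards the nose (the socket's end), z up. It slides flat on the bench and need not be lifted.
- handle_top (a point): Centre of the top of the holder's handle: an upright dark wooden fin, 40 mm long along the holder's x, 18 mm thick along its y (pinch it across this), from the plate's top at 16 mm to 102 mm above the bench.
- nose (a point): Middle of the lower edge of the holder's nose end (holder x = +100 mm, y = 0), on the bench. Axes as the holder's.
- socket_top (a point): Centre of the socket's mouth, 61 mm above the bench, on the holder; socket 99 mm outside, 45 mm deep. Four sprung cork pads in its wall grip the tumbler: straight pull-out takes about 12 N (8 to 18), less while turning it (about 0.4 N m); the grip eases as the tumbler lifts and is gone by 45 mm.
- cup: The tumbler, plain light wood, 0.22 kg, round, tapered: 68 mm diameter at the foot, 88 mm at the rim, 100 mm tall, wall 8 mm, hollow 55 mm deep from the rim, solid below. Origin at the centre of its foot, z up its axis. It starts in the socket, foot 16 mm and rim 116 mm above the bench, its upper 55 mm above the socket, its x parallel to the holder's x.
- cup_rim (a point): Centre of the tumbler's mouth, on its axis at rim height (100 mm above its foot). Pinch the wall anywhere round it, 40 mm from this point.
- cleats: Fixed U of bench cleats: stop bar (30 mm high) and two side rails 125 mm long, 150 mm apart inside; steel lips reach 16 mm inwards from the rails, underside 20, top 28 mm above the bench: the plate slides under. Origin on the bench at the middle of the stop face; x = slide-in direction; mouth at x = -125 mm, splayed guides to -160. When home the nose point is here, holder x along this x.
- mat: Fixed round cork mat, 160 mm diameter, 8 mm thick. Origin at the centre of its underside, on the bench.
- oil: Bystander: amber glass bottle, 56 mm diameter, 150 mm tall, upright, origin under its foot.
- wax: Bystander: flat bright metal tin, 72 mm diameter, 45 mm tall, origin under its foot.
- bowl: Bystander: turned wooden bowl, 130 mm across, 55 mm tall, origin under its foot.
- sander: Bystander: cork sanding block 110 x 60 x 36 mm, origin under its centre.
- mallet: Bystander: wooden mallet standing on its round head (84 mm diameter, 90 mm tall), handle up to 210 mm, origin under its head.
- blank: Bystander: dark round wood blank, 110 mm diameter, 50 mm thick, lying flat, origin under its centre.

How it is judged (in metres and radians):
On the way, in this order (a step that is already met when the one before it is completed fails the run):
1. the holder is home under the cleats (nose within 10 mm of the stop and 8 mm of the middle) and the fingers touch neither it nor the tumbler, which is still seated (x of nose in the frame of cleats above -0.01 m and y of nose in the frame of cleats between -0.008 and 0.008 m and angle between the x axis of holder and the x axis of cleats, either way round below 0.12 rad and contact force between the fingers and holder below 0.1 N and contact force between the fingers and cup below 0.1 N and z of cup in the frame of holder below 0.022 m), for 0.2 s.
2. held by the fingers, the tumbler is turned over 0.3 rad (17 degrees), either way, in the holder, its foot at least 5 mm down in the socket, the nose within 25 mm of the stop (angle between the x axis of cup and the x axis of holder, either way round above 0.3 rad and z of cup in the frame of holder below 0.056 m and horizontal distance between nose and cleats below 0.025 m and contact force between the fingers and cup above 0.5 N), for 0.05 s.
At the end, for the whole second after the job is handed in: The tumbler stands upright (within 0.08 rad), at rest and released, with its foot on the cork mat, its axis within 46 mm of the mat's centre; the holder is still flat under the cleats and in line with them (within 0.15 rad), its nose within 40 mm of the stop (horizontal distance between cup and mat below 0.046 m and angle between cup's own z axis and vertical below 0.08 rad and height (world z) of cup between 0.004 and 0.012 m and linear speed of cup below 0.02 m/s and contact force between the fingers and cup below 0.05 N and x of nose in the frame of cleats above -0.04 m and angle between the x axis of holder and the x axis of cleats, either way round below 0.15 rad and height (world z) of nose below 0.008 m); the robot touches nothing.
It fails at once if the tumbler is let go, out of the socket, with its foot more than 70 mm above the bench (height (world z) of cup above 0.07 m and contact force between the fingers and cup below 0.02 N).
It fails at once if the tumbler is let go above the mat and falls (foot more than 25 mm above the bench, clear of the holder, fingers off it) (height (world z) of cup above 0.025 m and horizontal distance between cup and holder above 0.12 m and contact force between the fingers and cup below 0.02 N).
It fails at once if a bystander is moved more than 30 mm (distance of any of oil, wax, bowl, sander, mallet, blank from where it was at the start of the episode above 0.03 m).
It also fails if it takes over 56 s, if anything falls off the work surface, if the arm or the gripper's body presses on something with over 40 N, if the wrist force passes 120 N, or if a joint passes its speed limit or range.

## Working session

There is one attempt and no reset: what is moved stays moved. The work goes in short steps, Python scripts to look and compute and a shell command to move; the robot and the scene stay as the last step left them, time stands still between calls to the robot, and variables do not carry over. Pictures are saved under pics/ and viewed, at most 10 in all, crops included, and the job is handed in when it is done.

```bash
ls; mkdir -p pics
python3 - <<'E'
from rig import r, camrig, status, sign_off
import cv2
for n in("scene","top"):
    im=camrig.grab_frame(n); cv2.imwrite(f"pics/{n}0.png",im[:,:,::-1])
    cv2.imwrite(f"pics/{n}0b.png",cv2.resize(im[:,:,::-1],(800,600),interpolation=cv2.INTER_CUBIC))
    print(n,camrig.camera_params(n))
print(status.sense())
E
```

```text
pics
rig.py
steer.py
scene {'fx': 364.28059386459836, 'fy': 364.28059386459836, 'cx': 254.54524483859979, 'cy': 189.48152837354561, 'dist_coeffs': array([0.00625257, 0.        , 0.        , 0.        , 0.        ]), 'rvec': array([ 1.37875647,  2.21919785, -0.87772007]), 'tvec': array([ 272.72833184, -321.27010485, 1458.97461821])}
top {'fx': 482.60220405731195, 'fy': 482.60220405731195, 'cx': 251.2218098621262, 'cy': 191.40027133410666, 'dist_coeffs': array([-0.17230217,  0.        ,  0.        ,  0.        ,  0.        ]), 'rvec': array([ 2.21871901, -2.16218101,  0.08126076]), 'tvec': array([ -26.24878834,  587.59720716, 1566.98536558])}
{'clock': 0.1, 'qpos': array([ 1.16360835e+00,  3.53585676e-01,  1.63405424e+00,  1.49340371e-05,
        1.15520789e+00, -2.38198942e-03]), 'qvel': array([-0.00050109, -0.0002153 , -0.00092293, -0.00043721, -0.00018153,
       -0.00081366]), 'joint_efforts': array([ 1.74010045e-03, -6.06357479e+01, -3.42819643e+01,  1.55522462e-04,
        3.81539736e-03,  1.08811955e-05]), 'eef_pos': array([245.97761999, 574.12593993, 252.6348668 ]), 'tcp_rot': array([-3.14033754e+00, -1.66449645e-05,  2.73678062e+00]), 'contact_force': array([ 1.03314438, -0.54250683,  0.38615572]), 'wrist_torque': array([ 0.0620409 ,  0.03430924, -0.0377146 ]), 'grasp_force': 0.0, 'opening': 1.0028157882902924}
```

View pics/scene0b.png

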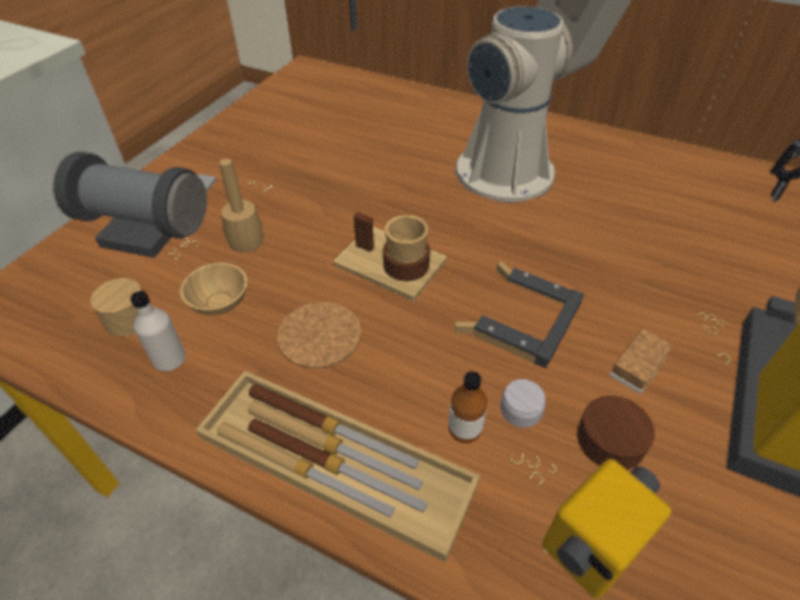

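View pics/top0b.png

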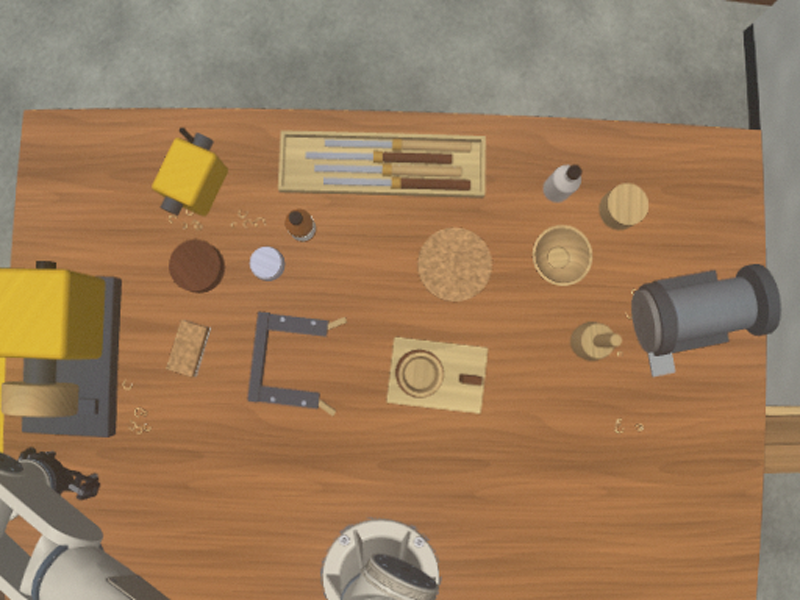

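```bash
cat > h.py <<'E'
import numpy as np, cv2
from scipy.optimize import least_squares
from rig import r, camrig, status, sign_off
def cam(n):
    p=camrig.camera_params(n); return (np.array([[p['fx'],0,p['cx']],[0,p['fy'],p['cy']],[0,0,1]]),np.array(p['dist_coeffs']),cv2.Rodrigues(np.array(p['rvec']))[0],np.array(p['tvec']).ravel())
def ray(c,uv):
    K,d,R,t=c; x=cv2.undistortPoints(np.array([[uv]],float),K,d)[0,0]
    v=R.T@np.array([x[0],x[1],1]); return -R.T@t, v/np.linalg.norm(v)
def atz(c,uv,z):
    o,v=ray(c,uv); return o+v*(z-o[2])/v[2]
def tri(obs):
    A=np.zeros((3,3));b=np.zeros(3)
    for c,uv in obs:
        o,v=ray(c,uv);P=np.eye(3)-np.outer(v,v);A+=P;b+=P@o
    return np.linalg.solve(A,b)
def crop(im,x0,y0,x1,y1,s,fn):
    cv2.imwrite(fn,cv2.resize(im[y0:y1,x0:x1,::-1],None,fx=s,fy=s,interpolation=cv2.INTER_CUBIC))
E
python3 - <<'E'
import cv2
a=cv2.imread('pics/top0.png')[192:272,155:315]; b=cv2.imread('pics/scene0.png')[130:240,212:372]
cv2.imwrite('pics/c1.png',cv2.resize(a,None,fx=5,fy=5,interpolation=2))
cv2.imwrite('pics/c2.png',cv2.resize(b,None,fx=5,fy=5,interpolation=2))
E
```

```text
(no output)
```

View pics/c1.png

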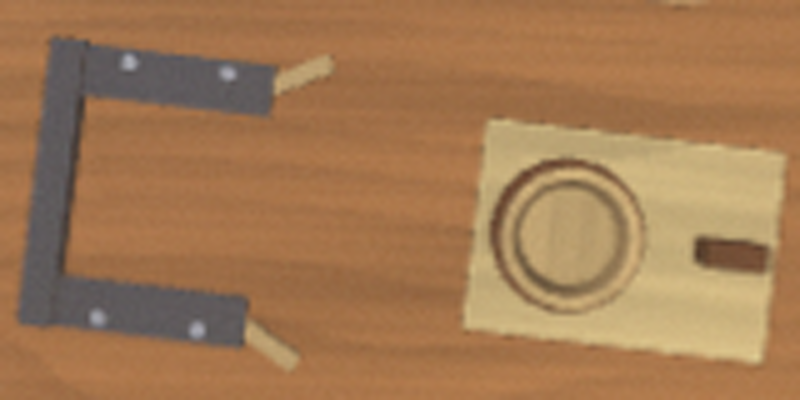

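View pics/c2.png

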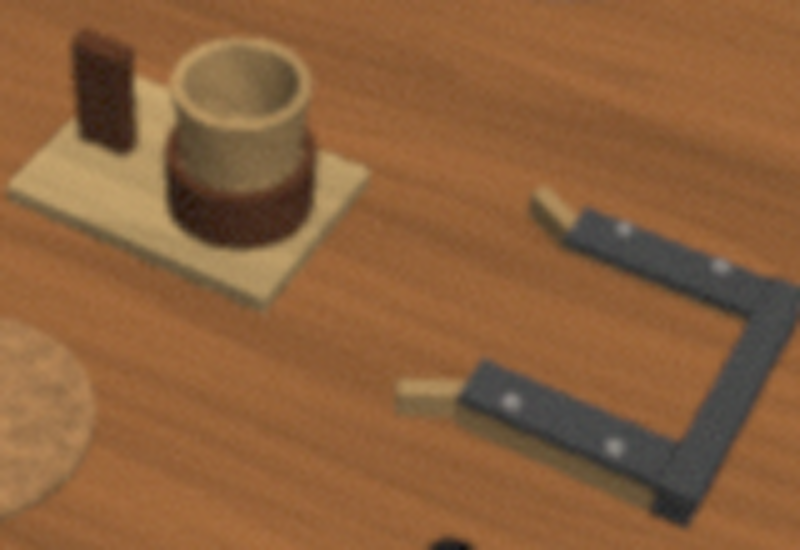

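```bash
cat > m.py <<'E'
from h import *
T=cam('top');S=cam('scene')
t=lambda U,V:((U+.5)/5-.5+155,(V+.5)/5-.5+192)
s=lambda U,V:((U+.5)/5-.5+212,(V+.5)/5-.5+130)
print('handle',tri([(T,t(733,254)),(S,s(104,43))]),atz(T,t(733,254),102),atz(S,s(104,43),102))
print('rim',tri([(T,t(570,237)),(S,s(240,84))]),atz(T,t(570,237),116),atz(S,s(240,84),116))
print('noseL..',tri([(T,t(487,118)),(S,s(265,297))]),tri([(T,t(465,330)),(S,s(368,175))]),tri([(T,t(785,153)),(S,s(10,185))]))
print('lip',tri([(T,t(270,115)),(S,s(485,360))]) ,tri([(T,t(62,275)),(S,s(750,317))]))
def fit(model,obs):
    P=np.array(list(model),float)
    def f(q):
        c,sn=np.cos(q[2]),np.sin(q[2]); o=[]
        for n,p,uv in obs:
            W=np.array([q[0]+c*p[0]-sn*p[1],q[1]+sn*p[0]+c*p[1],p[2]]); C=T if n=='T' else S
            K,d,R,tt=C; o+=list(cv2.projectPoints(W[None],R,tt,K,d)[0].ravel()-uv)
        return o
    z=least_squares(f,model); return z.x,np.round(np.array(z.fun).reshape(-1,2),1).tolist()
H,e=fit([450,-50,1.5],[('T',(100,-70,16),t(465,330)) ,('T',(100,70,16),t(487,118)) ,('T',(-100,70,16),t(785,153)),('T',(-100,-70,16),t(762,362)),('T',(40,0,116),t(570,237)),('T',(-65,0,102),t(733,254)),
 ('S',(40,0,116),s(240,84)),('S',(-65,0,102),s(104,43)),('S',(100,70,16),s(265,297)),('S',(100,-70,16),s(368,175)),('S',(-100,70,16),s(10,185))] if 0 else
 [('T',(100,70,16),t(465,330)) ,('T',(100,-70,16),t(487,118)) ,('T',(-100,-70,16),t(785,153)),('T',(-100,70,16),t(762,362)),('T',(40,0,116),t(570,237)),('T',(-65,0,102),t(733,254)),
 ('S',(40,0,116),s(240,84)),('S',(-65,0,102),s(104,43)),('S',(100,-70,16),s(265,297)),('S',(100,70,16),s(368,175)),('S',(-100,-70,16),s(10,185))])
print('H',H,e)
C,e=fit([450,200,1.5],[('T',(-125,-59,28),t(270,115)),('T',(0,-59,28),t(83,96)),('T',(0,59,28),t(62,275)),('T',(-125,59,28),t(246,297)),
 ('S',(-125,-59,28),s(485,360)),('S',(0,-59,28),s(675,440)),('S',(0,59,28),s(750,317))])
print('C',C,e)
# mat in top 800px coordinates
k=512/800; m=((455+.5)*k-.5,(264+.5)*k-.5); ms=((319.5+.5)*k-.5,(333+.5)*k-.5)
print('mat',atz(T,m,8),atz(S,ms,8))
E
python3 m.py
```

```text
handle [ 428.04225323 -170.545313    102.65541718] [ 427.70341074 -169.99324483  102.        ] [ 427.6010267  -171.62053414  102.        ]
rim [436.65888848 -68.6685866  112.74579166] [436.3640384  -67.64411176 116.        ] [440.49279391 -67.9018013  116.        ]
noseL.. [510.13906593 -15.85178794  14.54631212] [370.08834937  -4.99083149   5.92855742] [ 491.76137314 -212.90745966   13.34660513]
lip [507.7626601  127.37268541  24.57722732] [399.26159774 260.86781182  20.6428727 ]
H [ 433.09945096 -107.71768021    1.47825391] [[-0.9, -0.6], [-0.3, -0.6], [0.3, -0.5], [0.1, -0.0], [0.1, -0.1], [0.8, 0.2], [0.5, -0.7], [-0.1, -0.2], [0.2, 0.2], [0.8, -1.4], [-0.6, -0.3]]
C [460.33744814 255.74811818   1.47947568] [[0.1, 0.1], [-0.3, -0.6], [-0.5, -0.6], [0.5, -0.3], [-0.7, -1.0], [0.7, 0.1], [0.3, -1.1]]
mat [ 667.80800205 -141.72119393    8.        ] [ 672.15353954 -138.03123425    8.        ]
```

```bash
cat > d.py <<'E'
# python3 d.py x y z yaw : remaining move in tool axes
import sys
from h import *
from scipy.spatial.transform import Rotation as Ro
x,y,z,w=map(float,sys.argv[1:5]); s=status.sense()
R=Ro.from_euler('xyz',s['tcp_rot']); D=Ro.from_euler('xyz',[np.pi,0,w])
print('t',s['clock'],'p',s['eef_pos'].round(1),s['tcp_rot'].round(3),'F',s['contact_force'].round(1),'open',round(s['opening'],3),round(s['grasp_force'],1))
print('rot',(R.inv()*D).as_rotvec().round(4),'move',R.inv().apply(np.array([x,y,z])-s['eef_pos']).round(1))
E
A='0 0 0.12 0 0 0 1'
python3 steer.py '0 0 0.12 0 0 0 1;0 0 0.12 0 0 0 1;0 0 0.12 0 0 0 1;0 0 0.12 0 0 0 1;0 0 0.12 0 0 0 1'
python3 steer.py '0 0 0.12 0 0 0 1;0 0 0.12 0 0 0 1;0 0 0.12 0 0 0 1;0 0 0.12 0 0 0 1;0 0 0.12 0 0 0 1'
python3 steer.py '0 0 0.059 0 0 0 1;0 0 0 0 0 0 1'
python3 d.py 427.5 -171.5 252 1.478
```

```text
clock: 0.52
eef_pos: [246.1, 574.2, 252.8]
tcp_rot: [-3.141, 0.0, 2.131]
contact_force: [-0.5, 0.3, 0.4]
opening: 1.003
grasp_force: 0.0
clock: 0.93
eef_pos: [246.0, 574.2, 252.8]
tcp_rot: [-3.141, 0.001, 1.531]
contact_force: [-0.6, -0.2, -0.1]
opening: 1.001
grasp_force: 0.0
clock: 1.1
eef_pos: [246.0, 574.2, 252.9]
tcp_rot: [-3.141, 0.001, 1.475]
contact_force: [0.1, -0.7, -0.2]
opening: 0.999
grasp_force: 0.0
t 1.1 p [246.  574.2 252.9] [-3.141e+00  1.000e-03  1.475e+00] F [ 0.1 -0.7 -0.2] open 0.999 0.0
rot [-0.0003  0.0008 -0.0029] move [-725.   251.9    1.4]
```

```bash
for i in 1 ; do
python3 steer.py '0 0 0 -36 12.5 0 1;0 0 0 -36 12.5 0 1;0 0 0 -36 12.5 0 1;0 0 0 -36 12.5 0 1;0 0 0 -36 12.5 0 1'|head -2
python3 steer.py '0 0 0 -36 12.5 0 1;0 0 0 -36 12.5 0 1;0 0 0 -36 12.5 0 1;0 0 0 -36 12.5 0 1;0 0 0 -36 12.5 0 1'|head -2
python3 steer.py '0 0 0 -36 12.5 0 1;0 0 0 -36 12.5 0 1;0 0 0 -36 12.5 0 1;0 0 0 -36 12.5 0 1;0 0 0 -36 12.5 0 1'|head -2
python3 steer.py '0 0 0 -36 12.5 0 1;0 0 0 -36 12.5 0 1;0 0 0 -36 12.5 0 1;0 0 0 -36 12.5 0 1;0 0 0 0 0 0 1'|head -2
done
python3 d.py 427.5 -171.5 70 1.478
python3 - <<'E'
from h import *
c=cam('wrist'); im=camrig.grab_frame('wrist'); cv2.imwrite('pics/w1.png',cv2.resize(im[:,:,::-1],(768,576),interpolation=2))
np.save('w1.npy',np.array([0]));import pickle;pickle.dump(c,open('w1.pkl','wb'));print(c)
E
```

```text
clock: 1.52
eef_pos: [291.5, 387.7, 253.0]
clock: 1.93
eef_pos: [337.0, 202.7, 253.3]
clock: 2.35
eef_pos: [382.6, 17.6, 253.5]
clock: 2.77
eef_pos: [420.6, -134.0, 253.6]
t 2.7667 p [ 420.6 -134.   253.6] [3.140e+00 2.000e-03 1.477e+00] F [ 0.3  1.1 -0. ] open 0.999 0.0
rot [ 0.0021  0.0024 -0.0011] move [-36.2  10.  183.7]
(array([[331.46317381,   0.        , 259.67246833],
       [  0.        , 331.46317381, 193.90780539],
       [  0.        ,   0.        ,   1.        ]]), array([-0.05346271,  0.        ,  0.        ,  0.        ,  0.        ]), array([[ 0.99561036, -0.09357379,  0.0019888 ],
       [-0.09084861, -0.96106871,  0.26094724],
       [-0.02250645, -0.25998245, -0.96535102]]), array([-431.10894676, -126.2369778 ,  351.39866559]))
```

View pics/w1.png

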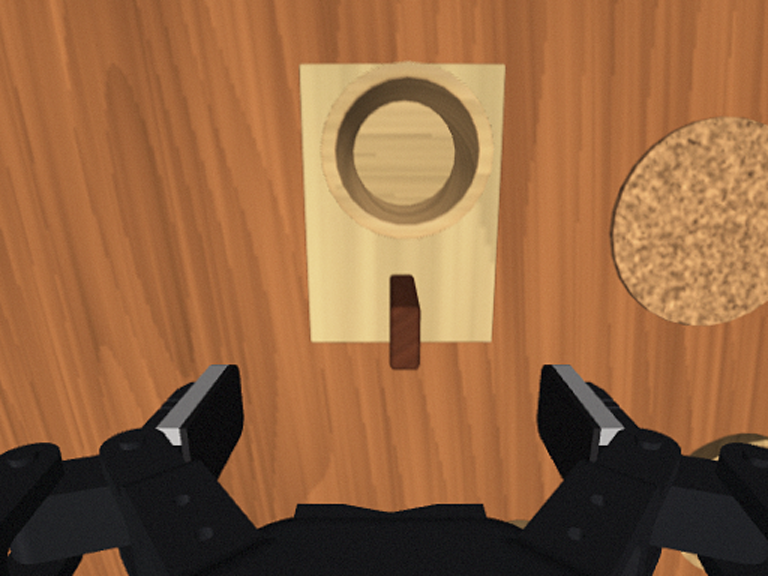

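Run:
```python
from h import *
import pickle
c=pickle.load(open('w1.pkl','rb'))
w=lambda U,V:((U+.5)/1.5-.5,(V+.5)/1.5-.5)
print(atz(c,w(404.5,338),102),atz(c,w(407,151),116))
a=atz(c,w(404.5,307),102);b=atz(c,w(404.5,369),102);print(a,b,np.arctan2(*(a-b)[[1,0]]))
for p in((300,65),(505,65),(311,342),(491,342)):print(atz(c,w(*p),16))
T=cam('top');S=cam('scene')
t=lambda U,V:((U+.5)/5-.5+155,(V+.5)/5-.5+192)
s=lambda U,V:((U+.5)/5-.5+212,(V+.5)/5-.5+130)
print(tri([(c,w(404.5,338)),(T,t(733,254)),(S,s(104,43))]),tri([(c,w(407,151)),(T,t(570,237)),(S,s(240,84))]))
```

```text
[ 425.21189885 -172.13692212  102.        ] [435.02673033 -68.13510235 116.        ]
[ 426.82136148 -153.42059521  102.        ] [ 423.5461481 -191.5503173  102.       ] 1.4851100540511244
[372.14403092  -4.54500728  16.        ]
[509.0605819  -17.19674802  16.        ]
[ 353.47160452 -200.99269061   16.        ]
[ 490.90969673 -214.05275413   16.        ]
[ 426.66323516 -171.3811795   101.63396618] [435.97051622 -68.57707386 112.18419396]
```

```bash
python3 steer.py '0 0 0 -19 4.6 25 1;0 0 0 -18 4.6 25 1;0 0 0 0 0 35 1;0 0 0 0 0 35 1;0 0 0 0 0 30 1'|head -2
python3 steer.py '0 0 0 0 0 20 1;0 0 0 0 0 12 1;0 0 0 0 0 0 1' 60
python3 d.py 426.3 -171.8 72 1.478
```

```text
clock: 3.23
eef_pos: [424.0, -165.4, 101.6]
clock: 3.48
eef_pos: [422.8, -164.6, 68.9]
tcp_rot: [-3.137, -0.002, 1.48]
contact_force: [-0.9, 1.1, -0.4]
opening: 0.996
grasp_force: 0.0
t 3.4833 p [ 422.8 -164.6   68.9] [-3.137e+00 -2.000e-03  1.480e+00] F [-0.9  1.1 -0.4] open 0.996 0.0
rot [-0.0051 -0.0016  0.0023] move [-6.9  4.1 -3.1]
```

```bash
python3 steer.py '-0.005 -0.0016 0 -7 4 0 1;0 0 0 0 0 0 1;0 0 0 0 0 0 0;0 0 0 0 0 0 0;0 0 0 0 0 0 0' 60 |head -2
python3 steer.py '0 0 0 0 0 0 0;0 0 0 0 0 0 0;0 0 0 0 0 0 0'
python3 d.py 426.3 -171.8 72 1.4795
```

```text
clock: 3.9
eef_pos: [428.6, -173.8, 72.1]
clock: 4.15
eef_pos: [427.7, -173.6, 71.6]
tcp_rot: [3.137, 0.002, 1.478]
contact_force: [-3.4, 1.4, -0.0]
opening: 0.204
grasp_force: 58.6
t 4.15 p [ 427.7 -173.6   71.6] [3.137e+00 2.000e-03 1.478e+00] F [-3.4  1.4 -0. ] open 0.204 58.6
rot [ 0.0041  0.0016 -0.0011] move [ 1.6 -1.6 -0.4]
```

```bash
python3 steer.py '0 0 0 15 -1 0 0;0 0 0 25 -2 0 0;0 0 0 25 -2 0 0;0 0 0 25 -2 0 0;0 0 0 10 0 0 0' |head -4
python3 steer.py '0 0 0 0 0 0 0'
python3 d.py 445.3 89.7 72 1.4795
python3 - <<'E'
from h import *
import pickle
c=cam('wrist'); im=camrig.grab_frame('wrist'); cv2.imwrite('pics/w2.png',cv2.resize(im[:,:,::-1],(768,576),interpolation=2))
pickle.dump(c,open('w2.pkl','wb'))
E
```

```text
clock: 4.57
eef_pos: [430.7, -72.4, 71.6]
tcp_rot: [3.136, 0.003, 1.48]
contact_force: [-0.6, -9.1, 6.2]
clock: 4.65
eef_pos: [430.7, -71.6, 71.6]
tcp_rot: [3.136, 0.001, 1.48]
contact_force: [-0.6, 10.2, 9.1]
opening: 0.201
grasp_force: 59.8
t 4.65 p [430.7 -71.6  71.6] [3.136e+00 1.000e-03 1.480e+00] F [-0.6 10.2  9.1] open 0.201 59.8
rot [0.0052 0.0011 0.    ] move [162.   -0.2  -0.6]
```

View pics/w2.png

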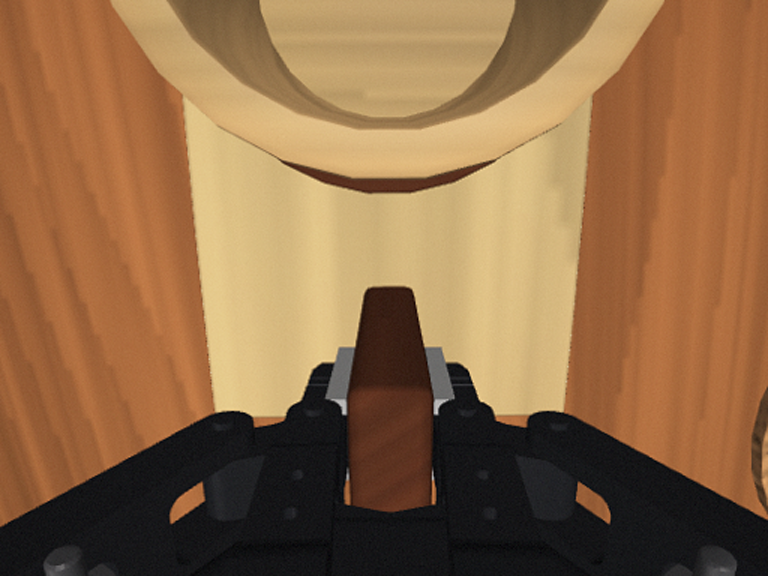

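```bash
python3 steer.py '0 0 0 12 0 0 0;0 0 0 18 0 0 0;0 0 0 18 0 0 0;0 0 0 18 0 0 0;0 0 0 10 0 0 0' 
python3 steer.py '0 0 0 10 0 0 0;0 0 0 12 0 0 0;0 0 0 12 0 0 0;0 0 0 12 0 0 0;0 0 0 10 0 0 0'
python3 d.py 445.3 89.7 72 1.4795
```

```text
clock: 5.12
eef_pos: [438.0, 2.5, 71.6]
tcp_rot: [3.136, 0.003, 1.479]
contact_force: [-1.2, -12.4, 11.2]
opening: 0.204
grasp_force: 60.1
clock: 5.53
eef_pos: [442.9, 57.4, 71.6]
tcp_rot: [3.136, 0.004, 1.479]
contact_force: [-0.8, -15.2, 14.6]
opening: 0.202
grasp_force: 60.6
t 5.5333 p [442.9  57.4  71.6] [3.136 0.004 1.479] F [ -0.8 -15.2  14.6] open 0.202 60.6
rot [ 0.0053  0.0035 -0.0003] move [32.4 -0.6 -0.5]
```

```bash
python3 steer.py '0 0 0 8 0 -0.3 0;0 0 0 8 0 -0.3 0;0 0 0 7 0 0 0;0 0 0 4 0 0 0;0 0 0 0 0 0 0' 
python3 steer.py '0 0 0 2 0 0 0;0 0 0 2 0 0 0;0 0 0 2 0 0 0;0 0 0 0 0 0 0'
python3 d.py 445.3 89.7 72 1.4795
```

```text
clock: 5.95
eef_pos: [445.0, 85.0, 71.6]
tcp_rot: [3.137, 0.002, 1.479]
contact_force: [-0.5, -0.1, 5.5]
opening: 0.206
grasp_force: 59.3
clock: 6.28
eef_pos: [445.3, 90.2, 71.6]
tcp_rot: [3.138, 0.003, 1.479]
contact_force: [-0.6, -7.1, 6.2]
opening: 0.199
grasp_force: 59.5
t 6.2833 p [445.3  90.2  71.6] [3.138e+00 3.000e-03 1.479e+00] F [-0.6 -7.1  6.2] open 0.199 59.5
rot [ 0.004   0.003  -0.0008] move [-0.5  0.  -0.4]
```

```bash
for k in 1; do
python3 steer.py '0 0 0 1.5 0 0 0;0 0 0 1.5 0 0 0;0 0 0 0 0 0 0' |sed -n 2,4p
python3 steer.py '0 0 0 1.5 0 0 0;0 0 0 1.5 0 0 0;0 0 0 0 0 0 0'|sed -n 2,4p
done
```

```text
eef_pos: [445.0, 92.0, 71.6]
tcp_rot: [3.139, 0.005, 1.479]
contact_force: [-2.6, -18.8, 10.8]
eef_pos: [445.0, 92.2, 71.7]
tcp_rot: [3.139, 0.009, 1.481]
contact_force: [-1.5, -45.9, 17.5]
```

```bash
python3 steer.py '0 0 0 -3 0 0 0;0 0 0 0 0 0 0;0 0 0 0 0 0 0.7;0 0 0 0 0 0 0.7;0 0 0 0 0 0 0.7' |sed -n 2,6p
python3 steer.py '0 0 0 0 0 0 0.7;0 0 0 0 0 -30 0.7;0 0 0 0 0 -40 0.7;0 0 0 0 0 -40 0.7;0 0 0 0 0 -40 0.7' 
python3 steer.py '0 0 0 -10 0 -35 0.7;0 0 0 0 0 0 0.7;0 0 0 0 0 0 0.7'
python3 - <<'E'
from h import *
import pickle
c=cam('wrist'); im=camrig.grab_frame('wrist'); cv2.imwrite('pics/w3.png',cv2.resize(im[:,:,::-1],(768,576),interpolation=2))
pickle.dump(c,open('w3.pkl','wb'))
cv2.imwrite('pics/top3.png',camrig.grab_frame('top')[:,:,::-1])
E
```

```text
eef_pos: [446.2, 93.9, 71.5]
tcp_rot: [3.136, 0.001, 1.478]
contact_force: [0.7, -0.5, -0.3]
opening: 0.622
grasp_force: 0.0
clock: 7.62
eef_pos: [444.7, 94.3, 223.0]
tcp_rot: [3.138, 0.002, 1.478]
contact_force: [1.0, 0.6, 0.2]
opening: 0.7
grasp_force: 0.0
clock: 7.87
eef_pos: [445.4, 84.5, 258.5]
tcp_rot: [3.132, 0.0, 1.478]
contact_force: [-0.1, -0.1, 0.2]
opening: 0.705
grasp_force: 0.0
```

View pics/w3.png

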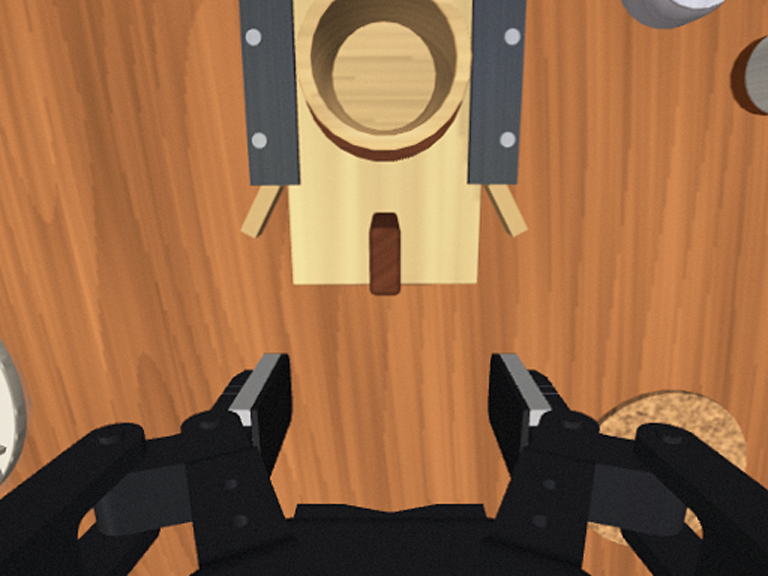

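Run:
```python
from h import *
import pickle
c=pickle.load(open('w3.pkl','rb'))
w=lambda U,V:((U+.5)/1.5-.5,(V+.5)/1.5-.5)
print('handle',atz(c,w(385,261),102),'rim',atz(c,w(385,62),116))
for p in((298,62),(472,62),(385,150)): print(atz(c,w(*p),116))
a=[atz(c,w(*p),16) for p in((293,284),(477.5,284))];print('tail',a,(a[0]+a[1])/2)
im=cv2.imread('pics/top3.png')[192:272,155:315]
cv2.imwrite('pics/c3.png',cv2.resize(im,None,fx=5,fy=5,interpolation=2))
```

```text
handle [444.12795286  91.93213237 102.        ] rim [453.86527352 193.97559364 116.        ]
[411.36241352 198.06702086 116.        ]
[496.51117847 190.23364396 116.        ]
[449.87846811 152.14749303 116.        ]
tail [array([372.00628618,  63.52302647,  16.        ]), array([510.17430534,  50.30915733,  16.        ])] [441.09029576  56.9160919   16.        ]
```

View pics/c3.png

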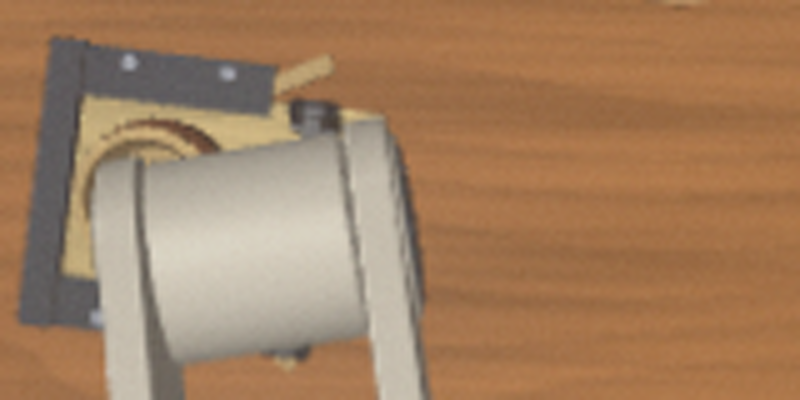

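```bash
python3 d.py 492.8 192.4 160 1.4785
python3 steer.py '0 0 0 30 9 0 0.6;0 0 0 30 9 0 0.6;0 0 0 30 9 0 0.6;0 0 0 21.5 10 0 0.6;0 0 0 0 0 0 0.6' 
python3 d.py 492.8 192.4 140 1.4785
python3 steer.py '0 0 0 0 0 40 0.6;0 0 0 0 0 35 0.6;0 0 0 0 0 20 0.6;0 0 0 0 0 10 0.6;0 0 0 0 0 0 0.6' 
python3 d.py 492.8 192.4 106 1.4785
```

```text
t 7.9667 p [443.6  84.4 255.7] [3.138e+00 2.000e-03 1.478e+00] F [0.2 0.4 0.2] open 0.703 0.0
rot [ 0.004   0.0017 -0.0006] move [112.3  38.5  95.6]
clock: 8.38
eef_pos: [492.4, 195.2, 254.3]
tcp_rot: [3.138, 0.001, 1.48]
contact_force: [0.6, 0.3, 0.3]
opening: 0.598
grasp_force: 0.0
t 8.3833 p [492.4 195.2 254.3] [3.138e+00 1.000e-03 1.480e+00] F [0.6 0.3 0.3] open 0.598 0.0
rot [0.0032 0.0014 0.0015] move [ -2.6   0.3 114.3]
clock: 8.8
eef_pos: [489.6, 190.6, 148.1]
tcp_rot: [-3.141, 0.005, 1.478]
contact_force: [-0.3, -0.5, -0.3]
opening: 0.597
grasp_force: 0.0
t 8.8 p [489.6 190.6 148.1] [-3.141  0.005  1.478] F [-0.3 -0.5 -0.3] open 0.597 0.0
rot [-0.001   0.0047 -0.0006] move [ 2.3  3.1 42.1]
```

```bash
python3 steer.py '0 0 0 0 0 0 0.6;0 0 0 0 0 0 0.6;0 0 0 0 0 0 0.6' >/dev/null
python3 d.py 492.8 192.4 106 1.4785
```

```text
t 9.05 p [492.9 191.9 152.9] [3.134e+00 1.000e-03 1.478e+00] F [ 0.3 -0.1  0.7] open 0.602 0.0
rot [ 0.0072  0.0005 -0.0008] move [ 0.5 -0.5 46.9]
```

Settled on target; descend and close.

```bash
python3 steer.py '0.007 0 0 0 0 20 0.6;0 0 0 0 0 17 0.6;0 0 0 0 0 10 0.6;0 0 0 0 0 0 0.6;0 0 0 0 0 0 0.6' 100 |tail -5
python3 d.py 492.8 192.4 106 1.4785
python3 steer.py '0 0 0 0 0 0 0;0 0 0 0 0 0 0;0 0 0 0 0 0 0;0 0 0 0 0 0 0;0 0 0 0 0 0 0' 100
python3 d.py 492.8 192.4 106 1.4785
```

```text
eef_pos: [492.1, 191.6, 104.9]
tcp_rot: [-3.14, 0.002, 1.478]
contact_force: [0.5, -0.0, 0.3]
opening: 0.601
grasp_force: 0.0
t 9.4667 p [492.1 191.6 104.9] [-3.140e+00  2.000e-03  1.478e+00] F [ 0.5 -0.   0.3] open 0.601 0.0
rot [-0.002   0.0016 -0.0007] move [ 0.9  0.6 -1.1]
clock: 9.88
eef_pos: [491.9, 192.9, 106.2]
tcp_rot: [-3.139, -0.001, 1.475]
contact_force: [-5.3, 5.3, 19.1]
opening: 0.08
grasp_force: 109.5
t 9.8833 p [491.9 192.9 106.2] [-3.139e+00 -1.000e-03  1.475e+00] F [-5.3  5.3 19.1] open 0.08 109.5
rot [-0.003  -0.0012 -0.0036] move [-0.4  1.   0.2]
```

```bash
python3 steer.py '0 0 0.06 -2.3 -0.1 0 0;0 0 0.09 -3.5 -0.15 0 0;0 0 0.1 -3.9 -0.2 0 0;0 0 0.1 -3.9 -0.2 0 0;0 0 0.1 -3.9 -0.2 0 0' 110
python3 steer.py '0 0 0.07 -2.7 -0.1 0 0;0 0 0 0 0 0 0;0 0 0 0 0 0 0' 110
python3 d.py 492.8 192.4 106 0.958
```

```text
clock: 10.3
eef_pos: [487.5, 176.3, 107.1]
tcp_rot: [-3.141, -0.001, 1.023]
contact_force: [-3.4, 4.5, 26.0]
opening: 0.077
grasp_force: 116.3
clock: 10.55
eef_pos: [485.9, 173.8, 107.2]
tcp_rot: [-3.141, -0.0, 0.957]
contact_force: [-4.0, 0.9, 27.3]
opening: 0.079
grasp_force: 113.9
t 10.55 p [485.9 173.8 107.2] [-3.141 -0.     0.957] F [-4.   0.9 27.3] open 0.079 113.9
rot [-0.0007 -0.0005 -0.0012] move [19.2 -5.   1.2]
```

```bash
python3 steer.py '0 0 0 0 0 -5 0;0 0 0 0 0 -8 0;0 0 0 0 0 -10 0;0 0 0 0 0 -10 0;0 0 0 0 0 -12 0' 110
python3 steer.py '0 0 0 0 0 -15 0;0 0 0 0 0 -25 0;0 0 0 0 0 -25 0;0 0 0 0 0 -15 0;0 0 0 0 0 0 0' 110
python3 - <<'E'
from h import *
for n in('scene','top'):cv2.imwrite(f'pics/{n}4.png',camrig.grab_frame(n)[:,:,::-1])
im=cv2.imread('pics/scene4.png')[90:250,160:400];cv2.imwrite('pics/c4.png',cv2.resize(im,None,fx=3.3,fy=3.3,interpolation=2))
E
python3 d.py 670 -140 231 0.958
```

```text
clock: 10.97
eef_pos: [485.4, 172.7, 150.4]
tcp_rot: [-3.141, 0.002, 0.958]
contact_force: [-0.3, 0.6, -1.9]
opening: 0.07
grasp_force: 144.9
clock: 11.38
eef_pos: [487.6, 173.5, 233.6]
tcp_rot: [3.138, -0.003, 0.958]
contact_force: [-0.3, 0.2, -1.2]
opening: 0.069
grasp_force: 145.0
t 11.4833 p [485.7 172.9 230. ] [3.141e+00 1.000e-03 9.580e-01] F [ 0.  -0.2 -2.8] open 0.066 144.9
rot [ 0.0004  0.0011 -0.0002] move [-149.9  330.8   -0.7]
```

View pics/c4.png

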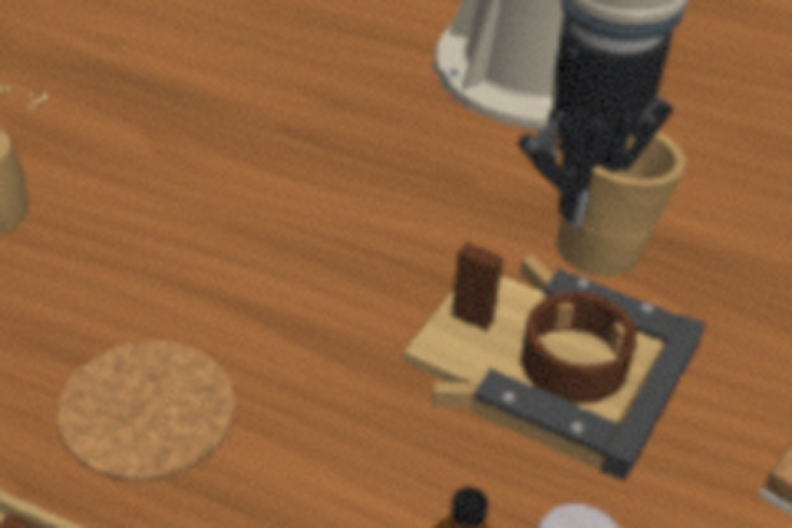

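Run:
```python
from h import *
S=cam('scene'); K,d,R,t=S
u=np.array([.818,-.575,0]);z=np.array([0,0,1.]);v=np.cross(z,u)
P=np.array([485.7,172.9,230]);a=np.linspace(0,2*np.pi,73)
for tilt in(-.1,-.05,0,.05,.1,.15):   # foot toward the pinch positive
    Z=np.cos(tilt)*z-np.sin(tilt)*u; U=np.cos(tilt)*u+np.sin(tilt)*z
    o=P-39*U-91*Z
    def c(rad,h):
        W=o+h*Z+rad*(np.outer(np.cos(a),U)+np.outer(np.sin(a),v))
        p=cv2.projectPoints(W,R,t,K,d)[0].reshape(-1,2); return (p-[160,90]+.5)*3.3-.5
    f=c(34,0);m=c(44,100)
    print(tilt,'foot L',f[f[:,0].argmin()].round(),'R',f[f[:,0].argmax()].round(),'bot',f[f[:,1].argmax()].round(),'rim R',m[m[:,0].argmax()].round(),'top',m[m[:,1].argmin()].round())
```

```text
-0.1 foot L [571. 256.] R [653. 260.] bot [613. 287.] rim R [682. 173.] top [621. 132.]
-0.05 foot L [566. 259.] R [648. 265.] bot [612. 290.] rim R [682. 176.] top [616. 135.]
0 foot L [562. 261.] R [643. 270.] bot [608. 293.] rim R [681. 180.] top [616. 138.]
0.05 foot L [557. 263.] R [638. 274.] bot [607. 296.] rim R [681. 183.] top [611. 141.]
0.1 foot L [553. 265.] R [633. 279.] bot [602. 298.] rim R [680. 187.] top [606. 143.]
0.15 foot L [548. 267.] R [628. 283.] bot [601. 301.] rim R [679. 190.] top [606. 146.]
```

Run:
```python
from h import *
S=cam('scene'); K,d,R,t=S
for W in([444.5,91.9,102],[454,196,61],[454,196,16],[669,-140,8]):
    p=cv2.projectPoints(np.array([W],float),R,t,K,d)[0].ravel();print(W,((p-[160,90]+.5)*3.3-.5).round())
```

```text
[444.5, 91.9, 102] [487. 252.]
[454, 196, 61] [588. 328.]
[454, 196, 16] [580. 361.]
[669, -140, 8] [147. 404.]
```

Run:
```python
from h import *
import pickle
pickle.dump(cam('wrist'),open('w5.pkl','wb')); w=camrig.grab_frame('wrist')[:,:,::-1]; s=camrig.grab_frame('scene')[:,:,::-1]
cv2.imwrite('pics/w5.png',w);cv2.imwrite('pics/s5.png',s)
a=cv2.resize(s[124:180,320:372],None,fx=7,fy=7,interpolation=2)   #364x392
b=cv2.resize(w,None,fx=.85,fy=.85,interpolation=3)               #435x326
o=np.zeros((392,800,3),np.uint8);o[:,:364]=a;o[:326,364:364+b.shape[1]]=b
cv2.imwrite('pics/c5.png',o);print(status.sense()['eef_pos'],status.sense()['tcp_rot'])
```

```text
[484.69444728 172.62868079 228.44802331] [-3.13999006  0.00368087  0.9578252 ]
```

View pics/c5.png

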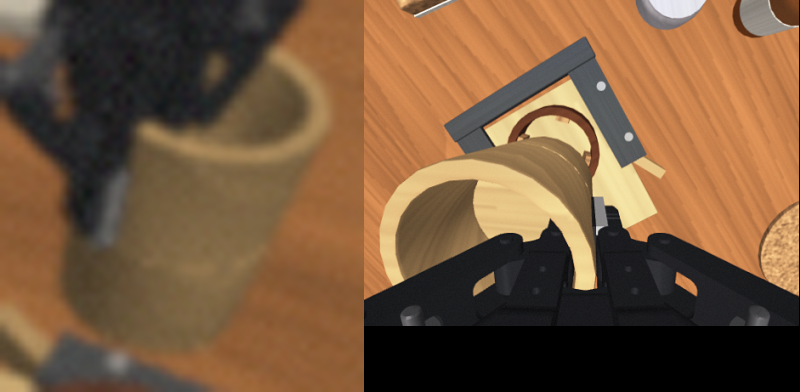

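```bash
cat > f.py <<'E'
from h import *
import pickle
from scipy.spatial.transform import Rotation as Ro
W=pickle.load(open('w5.pkl','rb'));S=cam('scene')
w=lambda p:[((u-364+.5)/.85-.5,(v+.5)/.85-.5) for u,v in p]
s=lambda p:[((u+.5)/7-.5+320,(v+.5)/7-.5+124) for u,v in p]
G=[(W,44,100,.5,w([(380,235),(395,195),(425,168),(470,153),(555,195),(580,232)])),
(W,36,100,.5,w([(397,240),(410,205),(440,183),(475,177),(510,190),(545,220)])),
(W,34,0,.5,w([(550,138),(575,150),(591,170)])),
(S,44,100,1,s([(328,105),(320,70),(300,52),(278,45),(175,152),(225,163),(275,158),(310,135)])),
(S,34,0,1,s([(62,270),(70,300),(100,328),(150,347),(195,348),(220,325)]))]
P=np.array([484.7,172.6,228.4]);yaw=.958
B=Ro.from_euler('z',np.arctan2(-.575,.818)).as_matrix() # cols u,v,z
a=np.linspace(0,2*np.pi,181)
def f(q,full=False):
    R=B@Ro.from_rotvec([q[0],q[1],0]).as_matrix(); o=np.array(q[2:5])*10; out=[];rms=[]
    for (K,d,Rc,t),rad,h,wt,pts in G:
        C=(R@np.array([rad*np.cos(a),rad*np.sin(a),h+0*a])).T+o
        p=cv2.projectPoints(C,Rc,t,K,d)[0].reshape(-1,2)
        D=np.linalg.norm(p[None]-np.array(pts)[:,None],axis=2).min(1); out+=list(wt*D); rms.append(D.mean().round(2))
    return rms if full else out
u=B[:,0]
for g in([0,0],[.4,.1],[-.4,.1]):
    R=B@Ro.from_rotvec([*g,0]).as_matrix(); o=P-R@np.array([39,0,91])
    z=least_squares(f,[*g,*(o/10)],diff_step=1e-4,loss='soft_l1')
    print(z.cost,z.x.round(3),f(z.x,1))
    R=B@Ro.from_rotvec([z.x[0],z.x[1],0]).as_matrix();print('axis',R[:,2].round(3),'TCP in cup',(R.T@(P-z.x[2:]*10)).round(1))
E
python3 f.py
```

```text
13.29087974216538 [-1.5000e-02 -1.3700e-01  4.6152e+01  1.8457e+01  1.5746e+01] [np.float64(2.68), np.float64(1.75), np.float64(1.26), np.float64(0.78), np.float64(1.0)]
axis [-0.104  0.091  0.99 ] TCP in cup [35.3  2.5 66.8]
96.31798003061613 [3.3600e-01 1.3000e-02 4.6621e+01 2.2403e+01 1.4827e+01] [np.float64(5.62), np.float64(4.22), np.float64(22.68), np.float64(1.54), np.float64(6.92)]
axis [-0.179 -0.277  0.944] TCP in cup [43.6 -3.1 86.6]
13.393799722782319 [ 6.0000e-03 -1.1500e-01  4.6010e+01  1.8751e+01  1.5547e+01] [np.float64(2.97), np.float64(1.96), np.float64(1.57), np.float64(0.72), np.float64(0.8)]
axis [-0.097  0.061  0.993] TCP in cup [36.9  2.4 69.1]
```

```bash
python3 steer.py '0 0 0 -6 15 0 0;0 0 0 -10 25 0 0;0 0 0 -13 32 0 0;0 0 0 -13 32 0 0;0 0 0 -13 32 0 0' |sed -n 2p
python3 steer.py '0 0 0 -13 32 0 0;0 0 0 -13 32 0 0;0 0 0 -13 32 0 0;0 0 0 -13 32 0 0;0 0 0 -13 32 0 0' |sed -n 2p
python3 steer.py '0 0 0 -12 29 0 0;0 0 0 -10 24 0 0;0 0 0 -7 18 0 0;0 0 0 0 0 0 0;0 0 0 0 0 0 0'
python3 steer.py '0.04 0 0 0 0 0 0;0.04 0 0 0 0 0 0;0.04 0 0 0 0 0 0;0 0 0 0 0 0 0;0 0 0 0 0 0 0'
python3 d.py 699 -160.7 100 0.958
python3 - <<'E'
from h import *
import pickle
pickle.dump(cam('wrist'),open('w6.pkl','wb'))
for n in('wrist','scene','top'):cv2.imwrite(f'pics/{n}6.png',camrig.grab_frame(n)[:,:,::-1])
s=status.sense();print(s['eef_pos'],s['tcp_rot'])
E
```

```text
eef_pos: [564.8, 48.4, 227.9]
eef_pos: [658.3, -97.1, 227.4]
clock: 12.83
eef_pos: [699.2, -160.8, 227.1]
tcp_rot: [-3.138, 0.004, 0.956]
contact_force: [0.2, 0.7, -2.7]
opening: 0.072
grasp_force: 145.1
clock: 13.25
eef_pos: [699.3, -159.3, 228.3]
tcp_rot: [-3.02, 0.003, 0.958]
contact_force: [-0.0, -0.1, -2.8]
opening: 0.069
grasp_force: 144.9
t 13.25 p [ 699.3 -159.3  228.3] [-3.02e+00  3.00e-03  9.58e-01] F [-0.  -0.1 -2.8] open 0.069 144.9
rot [-0.1217  0.003  -0.    ] move [ -0.9  16.1 127.3]
[ 699.32972027 -159.36463975  229.24684853] [-3.02092831e+00  2.58454273e-03  9.58299724e-01]
```

```bash
cat > g.py <<'E'
from h import *
from scipy.spatial.transform import Rotation as Ro
S=cam('scene');K,d,Rc,t=S
a0=cv2.imread('pics/scene0.png').astype(int);a6=cv2.imread('pics/scene6.png').astype(int)
m=(np.abs(cv2.GaussianBlur(a6.astype(np.float32),(3,3),0)-cv2.GaussianBlur(a0.astype(np.float32),(3,3),0)).sum(2)>30).astype(np.uint8)
P=np.array([699.3,-159.4,228.8]);B=Ro.from_euler('z',.958-np.pi/2).as_matrix();a=np.linspace(0,2*np.pi,90,endpoint=False)
def hull(q):
    R=B@Ro.from_rotvec([q[0],q[1],0]).as_matrix();o=P-R@np.array([q[3],0,q[2]])
    C=np.vstack([(R@np.array([r_*np.cos(a),r_*np.sin(a),h+0*a])).T+o for r_,h in((34,0),(44,100))])
    p=cv2.projectPoints(C,Rc,t,K,d)[0].reshape(-1,1,2).astype(np.float32);return cv2.convexHull(p)
c=hull([0,0,68,36]);x,y,w,h=cv2.boundingRect(c);print('box',x,y,w,h)
sub=m[y-6:y+h+8,x-10:x+w+10]
for i,row in enumerate(sub): print(y-6+i,''.join('.#'[v] for v in row))
E
python3 g.py
```

```text
box 175 136 37 50
130 #################################........................
131 ##################################.......................
132 ##################################.......................
133 ###################################......................
134 ####################################.....................
135 ####################################.....................
136 ####################################.....................
137 #######################################..................
138 ##########################################...............
139 ###########################################..............
140 ############################################.............
141 #############################################............
142 ##############################################...........
143 ##############################################...........
144 ###############################################..........
145 ###############################################..........
146 ###############################################..........
147 ########################
[... 2185 characters left out ...]
##................
183 ........................###############..................
184 .........................###########.....................
185 .........................................................
186 .........................................................
187 .........................................................
188 .........................................................
189 .........................................................
190 .........................................................
191 .........................................................
192 .........................................................
193 .........................................................
```

```bash
cat >> g.py <<'E'
rows=np.arange(173,185)
obs=[]
for yy in range(142,185):
    r_=m[yy,165:225]; n=np.where(r_[:52-2 if yy<164 else 48]>0)[0]
    obs.append((yy,165+n.max()+.5,165+n.min()-.5 if yy>=173 else None))
def res(q):
    h=hull(q);o=[]
    for yy,R_,L_ in obs:
        o.append(cv2.pointPolygonTest(h,(float(R_),float(yy)),True))
        if L_: o.append(cv2.pointPolygonTest(h,(float(L_),float(yy)),True))
    return np.array(o)
for g in([0,0,68,36],[.1,.0,68,36],[0,.1,68,36],[0,-.1,68,36]): print(g,np.sqrt((res(g)**2).mean()).round(2))
z=least_squares(lambda q:np.r_[res([q[0],q[1],q[2]*100,36]),(q[0])/.05],[0,0,.68],diff_step=1e-3,loss='soft_l1');print(z.x,z.cost)
E
python3 g.py|tail -5
```

```text
[0, 0, 68, 36] 0.78
[0.1, 0.0, 68, 36] 1.13
[0, 0.1, 68, 36] 1.79
[0, -0.1, 68, 36] 1.37
[ 0.06249586 -0.0444878   0.61472045] 9.456883194196262
```

```bash
python3 steer.py '0 0 0 0 2.5 20 0;0 0 0 0 3.6 30 0;0 0 0 0 3.6 30 0;0 0 0 0 3.6 30 0;0 0 0 0 2.4 20 0' |sed -n 2p
python3 steer.py '0 0 0 0 1.2 10 0;0 0 0 0 0 0 0;0 0 0 0 0 0 0;0 0 0 0 0 0 0'
python3 d.py 699 -160.7 78 0.958
```

```text
eef_pos: [698.0, -159.5, 95.9]
clock: 14.15
eef_pos: [700.6, -160.4, 90.4]
tcp_rot: [-3.023, 0.001, 0.958]
contact_force: [-0.1, -0.5, -2.5]
opening: 0.068
grasp_force: 144.9
t 14.15 p [ 700.6 -160.4   90.4] [-3.023e+00  1.000e-03  9.580e-01] F [-0.1 -0.5 -2.5] open 0.068 144.9
rot [-0.1183  0.0014 -0.0002] move [-1.1  0.3 12.5]
```

```bash
python3 steer.py '0 0 0 0 0.6 5 0;0 0 0 0 0.4 3 0;0 0 0 0 0 0 0;0 0 0 0 0 0 0'|sed -n 2,4p
python3 steer.py '0 0 0 0 0.2 2 0;0 0 0 0 0 0 0;0 0 0 0 0 0 0'|sed -n 2,4p
python3 steer.py '0 0 0 0 0.2 2 0;0 0 0 0 0 0 0;0 0 0 0 0 0 0'|sed -n 2,4p
```

```text
eef_pos: [699.5, -160.3, 80.6]
tcp_rot: [-3.021, 0.002, 0.958]
contact_force: [-0.4, 0.8, -3.0]
eef_pos: [699.4, -160.2, 78.3]
tcp_rot: [-3.02, 0.002, 0.958]
contact_force: [0.3, 0.1, -2.4]
eef_pos: [699.3, -160.2, 76.2]
tcp_rot: [-3.02, 0.003, 0.958]
contact_force: [0.3, 0.2, -2.8]
```

```bash
python3 steer.py '0 0 0 0 0.2 2 0;0 0 0 0 0 0 0;0 0 0 0 0 0 0'|sed -n 2,4p
python3 steer.py '0 0 0 0 0.2 2 0;0 0 0 0 0 0 0;0 0 0 0 0 0 0'|sed -n 2,4p
```

```text
eef_pos: [699.7, -160.3, 74.7]
tcp_rot: [-3.021, 0.002, 0.958]
contact_force: [0.4, -0.8, 1.0]
eef_pos: [699.9, -160.3, 74.6]
tcp_rot: [-3.022, 0.002, 0.958]
contact_force: [-2.6, 0.9, 14.8]
```

```bash
python3 steer.py '0 0 0 0 0 -0.8 0;0 0 0 0 0 0 0' 20|tail -3
python3 steer.py '0 0 0 0 0 0 0.12;0 0 0 0 0 0 0.2;0 0 0 0 0 0 0.28;0 0 0 0 0 0 0.28;0 0 0 0 0 0 0.28' 20
python3 d.py 699 -160.7 200 0.958
```

```text
contact_force: [-1.7, 0.6, 8.4]
opening: 0.069
grasp_force: 146.6
clock: 16.07
eef_pos: [699.7, -160.3, 73.3]
tcp_rot: [-3.021, 0.002, 0.958]
contact_force: [2.3, -0.5, 2.5]
opening: 0.277
grasp_force: 1.6
t 16.0667 p [ 699.7 -160.3   73.3] [-3.021e+00  2.000e-03  9.580e-01] F [ 2.3 -0.5  2.5] open 0.277 1.6
rot [-0.1204  0.0022 -0.0004] move [  -1.   -15.5 -125.7]
```

```bash
python3 steer.py '0 0 0 0 0 -1 0.22;0 0 0 0 0 -1 0.22;0 0 0 0 0 0 0.22'
python3 d.py 699 -160.7 200 0.958
```

```text
clock: 16.32
eef_pos: [699.3, -160.4, 74.9]
tcp_rot: [-3.02, 0.003, 0.958]
contact_force: [-0.6, 0.2, -0.3]
opening: 0.223
grasp_force: 0.0
t 16.3167 p [ 699.3 -160.4   74.9] [-3.02e+00  3.00e-03  9.58e-01] F [-0.6  0.2 -0.3] open 0.223 0.0
rot [-0.1215  0.0027 -0.0003] move [  -0.8  -15.2 -124.1]
```

```bash
python3 steer.py '0 0 0 0 -0.6 -5 0.22;0 0 0 0 -0.6 -5 0.22;0 0 0 0 -1.2 -10 0.22;0 0 0 0 -1.2 -10 0.22;0 0 0 0 -1.2 -10 0.22'
python3 steer.py '0 0 0 0 -2.4 -20 0.22;0 0 0 0 -3.6 -30 0.22;0 0 0 0 -3.6 -30 0.22;0 0 0 0 -3.6 -30 0.22;0 0 0 0 0 0 0.22'
python3 steer.py '0 0 0 -30 0 0 0.22;0 0 0 -35 0 0 0.22;0 0 0 -35 0 0 0.22;0 0 0 -35 0 0 0.22;0 0 0 0 0 0 0.22'
cat > k.py <<'E'
from h import *
im={n:camrig.grab_frame(n)[:,:,::-1] for n in('top','scene')}
for n in im: cv2.imwrite(f'pics/{n}9.png',im[n])
for n,ext in(('top',1),('scene',1)):
    K,d,R,t=cam(n); a0=cv2.imread(f'pics/{n}0.png').astype(np.float32);a=im[n].astype(np.float32)
    m=(np.abs(cv2.GaussianBlur(a,(3,3),0)-cv2.GaussianBlur(a0,(3,3),0)).sum(2)>30)
    p=cv2.projectPoints(np.array([[669.5,-140,60.]]),R,t,K,d)[0].ravel().round().astype(int);print(n,p)
    for y in range(p[1]-34,p[1]+34): print(y,''.join('.#'[int(v)] for v in m[y,p[0]-34:p[0]+34]))
E
python3 k.py
```

```text
clock: 16.73
eef_pos: [700.0, -160.4, 116.9]
tcp_rot: [-3.021, 0.002, 0.958]
contact_force: [-0.1, -0.2, 0.2]
opening: 0.222
grasp_force: 0.0
clock: 17.15
eef_pos: [703.1, -161.0, 234.8]
tcp_rot: [-3.031, -0.002, 0.958]
contact_force: [2.1, -0.7, 1.1]
opening: 0.22
grasp_force: 0.0
clock: 17.57
eef_pos: [619.1, -275.5, 227.8]
tcp_rot: [-3.022, 0.005, 0.954]
contact_force: [-0.4, 0.2, 0.4]
opening: 0.215
grasp_force: 0.0
top [292 166]
132 ....................................................................
133 ....................................................................
134 ....................................................................
135 ....................................................................
136 ....................................................................
137 ....................................................................
138 ....................................................................
139 ....................................................................
140 ....................................................................
141 .
[... 8581 characters left out ...]
...........................................
226 ....................................................................
227 ....................................................................
228 ....................................................................
229 ....................................................................
230 ....................................................................
231 ....................................................................
232 ....................................................................
233 ....................................................................
234 ....................................................................
```

Run:
```python
from h import *
T=cam('top');S=cam('scene')
print('rim',atz(T,(258+35.5,166),108),'foot',atz(S,(168+35.5,222.5),8)+0)
s=status.sense();print(s['clock'],s['contact_force'],s['grasp_force'],s['qvel'].round(3))
sign_off()
```

```text
rim [ 665.07943915 -140.52393972  108.        ] foot [ 703.85965536 -121.12249901    8.        ]
17.6667 [0.15474555 0.01664431 0.50562377] 0.0 [ 0.037  0.011 -0.012  0.012 -0.001  0.006]
the job is handed in; nothing more can be done
```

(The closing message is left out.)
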